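Measure the test tenon and hold the gauge's cover open for the reading

TASK

Measure the test tenon that lies in the bench gauge: slide the gauge's jaw gently along until it presses the tenon squarely against the anvil, and leave the jaw there. Then lift the spring-shut cover of the readout by its bar to 60 degrees (8 degrees either way will do) and keep holding it there so that I can read the dial: finish while holding the cover, do not let go. Leave the tenon lying on the gauge and the things around it alone.

Things in the scene. Friction and masses are not known exactly. Their poses are not given: they have to be found in the camera images.
- gauge: Bench gauge fixed to the table: grey bed 120 (x) by 280 (y) by 16 mm high. Origin on the table under the bed, z up, front at -x, y along the sliding direction. In its frame, mm: black readout housing with the cover on it, x -50 to 50, y -140 to -50, top z 50; steel anvil, x -30 to 30, y -49 to -35, top z 66; then the tenon; then the sliding jaw. Its place and yaw vary.
- anvil: The fixed steel anvil of the gauge, 60 x 14 x 50 mm; origin at the middle of its underside, on the bed; axes as the gauge's.
- jaw: Sliding jaw, axes as the gauge's. Origin at the foot of its measuring face (bed height, z 16 mm), which looks to -y. In its frame, mm: face plate x -30 to 30, y 0 to 14, up to z 49; low carriage y 0 to 74, up to z 15; upright aluminium post to push or pinch, x -17 to 17, y 54 to 68, up to z 59. 40 mm free between plate and post; nothing behind the post.
- jaw_post_top (a point): Centre of the top of the jaw's post, 75 mm above the table.
- jaw_slide (a joint): Travel of the jaw in m, 0 to 0.085, growing as it moves to -y of the gauge towards the anvil; the gap between jaw and anvil is 0.097 m minus this. It slides with about 3 N of friction and stays where it is left.
- tenon: Loose spruce test tenon, 42 mm wide (its x), 175 long (its y), 55 high, about 0.28 kg: a 42 x 130 x 55 mm block at y -42 to 88 with a thinner tongue at y -87 to -42. Origin at the middle of its underside. It lies on the bed between anvil and jaw, its length roughly along the gauge's x.
- cover: Grey cover of the readout: plate 104 x 90 x 5 mm, with a round steel bar (12 mm thick, 66 mm long, along y) in front of its free edge on a stalk at each end; 27 mm free between bar and plate. Origin on the hinge; shut, its axes are the gauge's and the bar lies at x = -135 mm, z = 0.
- cover_bar (a point): Middle of the cover's bar, 135 mm from the hinge line; 53 mm above the table when shut.
- hinge_line (a point): Middle of the cover's hinge line (along the gauge's y), at the far edge of the housing, 53 mm above the table; fixed to the gauge.
- cover_hinge (a joint): Opening angle of the cover in rad: 0 shut and level, pi/2 upright; the bar rises and swings to +x of the gauge. A spring and its weight shut it with about 0.4 to 0.5 N m (3 to 4 N at the bar); it never stays open by itself.
- masking_tape: Bystander: roll of masking tape lying flat, 111 mm across, 25 mm high; origin under its centre.
- screw_tin: Bystander: open grey tin, 75 x 80 x 49 mm; origin under its centre.
- cork_block: Bystander: cork sanding block, 62 x 115 x 39 mm; origin under its centre.

How it is judged:
By the outcome, as a careful person would: the job done as asked, in the order asked, and still so for the second after the job is handed in, while the arm keeps its last pose, push and grip.
It also fails if it takes over 61 s, if anything falls off the work surface, if the arm or the gripper's body presses on something with over 40 N, if the wrist force passes 120 N, or if a joint passes its speed limit or range.

ROBOT

A 7-joint arm with a two-finger parallel gripper is mounted at the origin on a cart in front of the work surface, level with it; the furniture and walls round the work are solid. World frame = base frame: x ahead of the robot, y to its left, z up, the work surface at z = 0. Lengths are in mm, angles in degrees, forces in N, time in s.
With the tool pointing down it reaches from about 400 to 850 mm from the base axis. Payload 10.4 kg.
Tool frame: the origin (TCP) lies between the finger pads; the fingertips stand 14 mm ahead of it and the grasp point (between the pads) lies 5 mm behind it; z points along the fingers, y is the line along which they close (so a half turn about z gives the same grasp; the last joint's range is limited). The gripper opens to 85 mm and grips with 20 to 120 N. Pads are 22 mm wide; open, the fingers measure 114 mm over their backs; the gripper's body (76 mm by 85 mm) begins 54 mm behind the grasp point. The pads swing forward as they close: fully open they stand 13 mm farther back than shut.
Start: joints at [-66.44, 19.034, -3.707, 83.658, 1.238, 77.344, -5.071], TCP at [262.691, 567.136, 245.338] pointing down, gripper open.
Joint ranges: [-148.97, 148.97], [-28.65, 121.19], [-84.17, 76.75], [9.2, 138.47], [-72.65, 252.65], [3.7, 117.97], [-149.18, 149.18]. Speed limits (degrees/s): [127.2, 127.2, 159.86, 159.86, 180, 180, 180].

INTERFACE

Orientations are given as [roll, pitch, yaw] about the fixed x, y, z axes, in that order (R = Rz(yaw) Ry(pitch) Rx(roll)).
In Python, from rig import read_state, read_camera, finish_job, masks_of gives the robot as it stands.
- The arm moves only by the tool apply_moves, never from a script. Its argument "series" is one flat list of numbers, 7 for each row, row after row: the turn, a rotation vector about the tool's x, y, z in degrees, then the shift along the tool's x, y, z in mm, then the opening, from 0 (shut) to 1 (fully open). A call has exactly 8 rows; each row is the pose to reach, as a shift and turn from the pose commanded when the call began, along the tool's axes at that moment; what a row does not reach only later rows make up. A row lasts 1/10 s, in which the tool goes at most 50 mm and 8.59 degrees, less where a joint would pass 70% of its speed; a pose out of reach is approached as far as the arm can. A call with a gripper value outside its range is refused whole. The fingers move at their own pace and stop on an object; "grip_force" is the grip in N (left out, the last holds). Time passes only in rows, so rows that repeat a pose let the fingers close, or fill a call up. It gives the time, the measured TCP pose, the force, the opening and the grip force at its end, in the units of the state.
- read_state(): the state, without advancing time (a new reading comes with each control period).
- read_camera(name): name is "side" or "top"; returns a dict with "frame" (420x560x3 uint8, blue, green, red), "camera_matrix" (3x3 intrinsics, pixels), "k1" (the pictures are not rectified: a ray, as slopes to the right and down, at radius r is drawn at 1 + k1 r^2 times it, then the intrinsics apply), "R" (3x3) and "t" (3): a world point X has camera coordinates R X + t. Camera axes: x right, y down, z forward; pixel columns grow to the right and rows downward; lengths in mm; the calibration is good to about 2 mm. A picture is of the moment at which its call begins. There is no depth.
- finish_job(): hands the job in; it is judged then, once.
Trained networks look in a picture, given as the dict that the camera call returned (one of the last four; its "shot" number tells which), for a name from the list of things; names that differ only in an ending like _2 or _b are one class to them, and where a whole thing is asked for, a point or a joint stands for the part that bears it (a point fixed in the world has none). Each returns a list of dicts, best first, with "p" (0 to 1); they miss things now and then, are a little off and sometimes report something else, mostly with a low value. They report only what shows in the picture. A call takes as long as a camera call.
- masks_of(thing, picture): "pixels" (420x560 bool, what is visible of it) and "uv" ([column, row] in pixels, amid what is visible of it).
The state is a dict: "time_s": time; "joint_pos": joint angles; "qvel": joint speeds; "effort": joint torques, N m; "tool_pos": TCP position; "tcp_rot": TCP orientation; "wrist_force": force on the tool from outside, world axes, zero at the start; "ft_torque": the same for the moment, N m; "width": finger opening in mm; "gripper_force": force on a finger pad.
Only numpy, scipy, OpenCV 4.12 (cv2) and the standard library are available. Lean on these libraries where they do the work, as an engineer would, in place of code of your own. Each camera call takes 0.05 s, during which the arm holds its last target. There are 200 camera calls.

## Working session

There is one attempt and no reset: what is moved stays moved. The work goes in short steps, Python scripts to look and compute and a tool call to move; the robot and the scene stay as the last step left them, time stands still between calls to the robot, and variables do not carry over. Pictures are saved under pics/ and viewed, at most 10 in all, crops included, and the job is handed in when it is done.

Besides the shell and the picture viewer there is one more tool, called after "Call:" as name(argument=value, ...), one argument or row to a line, values as JSON. apply_moves: Moves the arm, as the interface text tells. Its arguments: {"type":"object","properties":{"series":{"type":"array"},"grip_force":{"type":"number"}},"required":["series"]}

```bash
mkdir -p pics; ls
cat > h.py <<'E'
import numpy as np, cv2
from rig import read_state, read_camera, masks_of
def proj(c,X):
    X=np.atleast_2d(X); p=X@np.array(c["R"]).T+np.array(c["t"]); s=p[:,:2]/p[:,2:]
    s=s*(1+c["k1"]*(s**2).sum(1,keepdims=True)); K=np.array(c["camera_matrix"])
    return s@K[:2,:2].T+K[:2,2]
def ray(c,uv):
    K=np.array(c["camera_matrix"]); d=np.linalg.solve(K[:2,:2],np.array(uv,float)-K[:2,2]); s=d.copy()
    for _ in range(20): s=d/(1+c["k1"]*(s@s))
    R=np.array(c["R"]); return -R.T@np.array(c["t"]), R.T@np.array([s[0],s[1],1])
def atz(c,uv,z):
    o,d=ray(c,uv); return o+d*(z-o[2])/d[2]
E
python3 - <<'E'
from h import *
s=read_state(); print(s)
C={n:read_camera(n) for n in("side","top")}
for n,c in C.items():
    cv2.imwrite(f"pics/{n}0.png",c["frame"]); o=-np.array(c["R"]).T@c["t"]; print(n,o.round(),np.array(c["R"])[2].round(2),c["k1"])
    for th in("gauge","anvil","jaw","tenon","cover","jaw_post_top","cover_bar","masking_tape","screw_tin","cork_block"):
        for m in masks_of(th,c)[:2]: print(n,th,round(m["p"],2),np.round(m["uv"]),m["pixels"].sum(),atz(c,m["uv"],50).round())
E
```

```text
pics
{'time_s': 0.0, 'joint_pos': array([-66.43804615,  19.07246823,  -3.70564261,  83.70540767,
         1.23794571,  77.34371209,  -5.07077506]), 'qvel': array([ 0.0446077 , -0.05415957, -0.02111746,  0.0541917 , -0.04090622,
        0.07260137, -0.07400259]), 'effort': array([-1.48544688e-03, -6.25440788e+01,  4.84745682e-02, -3.91605663e+01,
        1.61324884e-02,  9.81865218e-03, -4.07818982e-05]), 'tool_pos': array([262.59065626, 566.77105395, 244.51546157]), 'tcp_rot': array([-1.79918390e+02,  4.58883187e-03,  1.55143021e+02]), 'wrist_force': array([ 0.57030981,  0.42581253, -0.04979253]), 'ft_torque': array([-0.04588479,  0.00297388, -0.03395255]), 'gripper_force': 0.0, 'width': 85.80219735257924}
side [ 129. 1322.  562.] [ 0.3  -0.87 -0.38] -0.09192577904784956
side anvil 0.64 [258. 222.] 35 [556. 256.  50.]
side jaw 0.62 [267. 253.] 663 [465. 427.  50.]
side tenon 0.92 [255. 235.] 1131 [533. 338.  50.]
side tenon 0.31 [265. 256.] 654 [465. 442.  50.]
side cover 0.98 [255. 215.] 497 [586. 206.  50.]
side jaw_post_top 0.62 [267. 256.] 639 [459. 443.  50.]
side cover_bar 0.81
[... 176 characters left out ...]
61 [444.  29.  50.]
side cork_block 0.77 [329. 225.] 365 [354. 207.  50.]
top [ 464.  218. 1157.] [ 0.04 -0.   -1.  ] -0.06054226258620716
top gauge 0.73 [238. 199.] 3488 [530. 307.  50.]
top jaw 0.77 [204. 220.] 522 [473. 404.  50.]
top tenon 0.59 [227. 201.] 1011 [527. 339.  50.]
top cover 0.57 [255. 183.] 1353 [574. 258.  50.]
top cover 0.48 [205. 222.] 515 [469. 402.  50.]
top jaw_post_top 0.79 [201. 220.] 490 [476. 413.  50.]
top cover_bar 0.58 [262. 180.] 1431 [582. 240.  50.]
top masking_tape 0.81 [140. 199.] 799 [537. 582.  50.]
top screw_tin 0.65 [372. 225.] 545 [449. -66.  50.]
top cork_block 0.77 [316. 249.] 961 [386.  95.  50.]
top cork_block 0.37 [203. 223.] 490 [467. 407.  50.]
```

Run:
```python
import cv2
t=cv2.imread("pics/top0.png")[120:300,140:360]; s=cv2.imread("pics/side0.png")[170:320,180:360]
cv2.imwrite("pics/topc.png",cv2.resize(t,None,fx=3.3,fy=3.3,interpolation=cv2.INTER_CUBIC))
cv2.imwrite("pics/sidec.png",cv2.resize(s,None,fx=4,fy=4,interpolation=cv2.INTER_CUBIC))
```

```text
(no output)
```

View pics/topc.png

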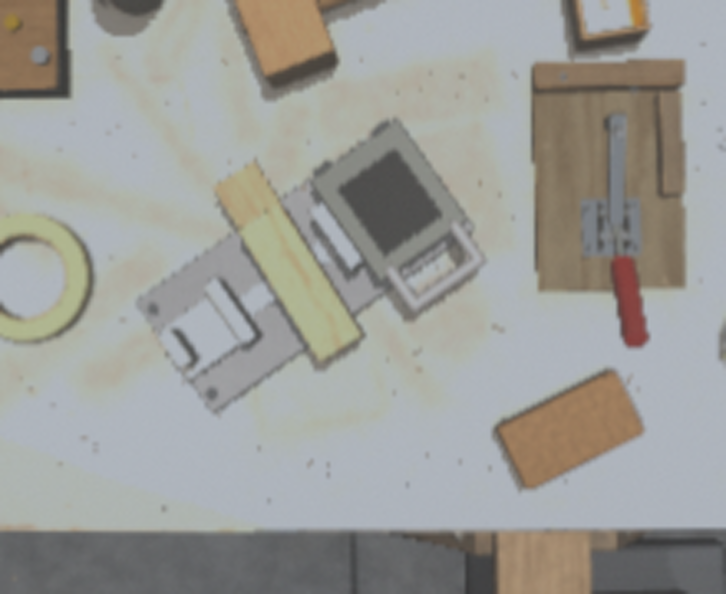

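View pics/sidec.png

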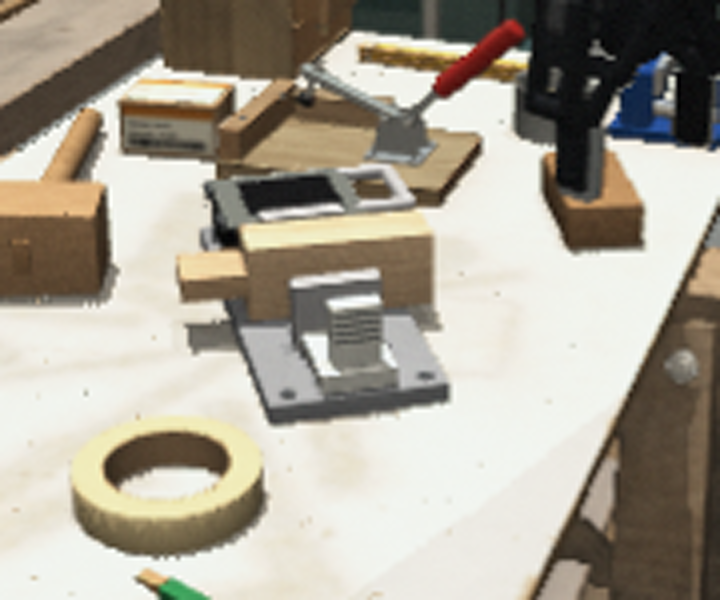

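The top view (crop at 3.3x, offset 140,120) shows the gauge at yaw of about 36°. Its bed corners are at crop (137,305) and (215,412), and the bar at (410,312)–(480,262). The tenon lies skewed about 7° between the anvil and the jaw. The side crop (4x, offset 180,170) shows the post top near (355,303) and bed corners at (275,420) and (448,400). I'll fit the pose from these.

```bash
cat > fit.py <<'E'
from h import *
from scipy.optimize import least_squares
C={n:read_camera(n) for n in("side","top")}
T=lambda u,v:(140+u/3.3,120+v/3.3); S=lambda u,v:(180+u/4,170+v/4)
# view, px, gauge pt, is-jaw
P=[("top",T(137,303),(60,140,16),0),("top",T(215,410),(-60,140,16),0),
("side",S(272,408),(60,140,16),0),("side",S(448,385),(-60,140,16),0),("side",S(275,423),(60,140,0),0),("side",S(448,402),(-60,140,0),0),
("side",S(290,282),(30,14,65),1),("side",S(380,272),(-30,14,65),1),
("top",T(215,282),(30,7,65),1),("top",T(250,343),(-30,7,65),1),
("side",S(330,308),(17,68,75),1),("side",S(382,303),(-17,68,75),1)]
B=[("top",T(397,119),(0,-45,2)),("top",T(314,172),(0,45,2)),("top",T(480,259),(-138,-33,0)),("top",T(410,314),(-138,33,0)),("side",S(412,205),(-140,33,0)),("side",S(400,168),(-140,-33,0))]
def M(p):
    x,y,a,j,hx,hz=p; a=np.radians(a); R=np.array([[np.cos(a),-np.sin(a),0],[np.sin(a),np.cos(a),0],[0,0,1]])
    return lambda q,k=0:R@(np.array(q,float)+[0,j*(k==1),0]+(np.array([hx,-95,hz]) if k==2 else 0)+([0,0,0]))+[x,y,0]
def res(p):
    m=M(p); r=[proj(C[v],m(q,k))[0]-px for v,px,q,k in P]+[proj(C[v],m(q,2))[0]-px for v,px,q in B]
    return np.ravel(r)
s=least_squares(res,[540,300,36,45,50,53],loss="soft_l1"); print(s.x.round(1)); print(res(s.x).reshape(-1,2).round(1).tolist())
m=M(s.x)
print("posttop",m((0,61,75),1).round(),"bar",m((-135,0,0),2).round(),"hinge",m((0,0,0),2).round(),"travel",62-s.x[3])
E
python3 fit.py
```

```text
[525.8 325.5  32.3  60.9  57.6  53.1]
[[-0.6, -0.5], [-1.3, 1.8], [-1.3, -0.6], [1.0, -0.4], [-1.8, 1.1], [0.9, 0.7], [0.9, 0.8], [0.7, 0.9], [-0.6, -0.1], [0.8, -0.5], [-0.2, -0.4], [0.1, -0.6], [1.4, -0.2], [-0.2, 1.6], [0.3, 0.7], [1.8, -2.7], [-0.6, -0.5], [-2.7, 0.4]]
posttop [461. 429.  75.] bar [511. 204.  53.] hinge [625. 276.  53.] travel 1.0762233723476982
```

```bash
cat >> fit.py <<'E'
if __name__=="__main__":
  # mask-edge refinement picture
  c=C["top"]; im=cv2.resize(c["frame"][150:245,178:292],None,fx=6.5,fy=6.5,interpolation=cv2.INTER_CUBIC)
  def poly(q,k,col):
    z=np.array([m(a,k) for a in q]); u=(proj(c,z)-[178,150]+.5)*6.5-.5
    cv2.polylines(im,[np.int32(np.round(u))],True,col,1)
  box=lambda a,b,c_,d,z:[(a,c_,z),(b,c_,z),(b,d,z),(a,d,z)]
  poly(box(-60,60,-140,140,16),0,(0,0,255)); poly(box(-30,30,-49,-35,66),0,(0,255,0))
  poly(box(-30,30,0,14,65),1,(255,0,0)); poly(box(-17,17,54,68,75),1,(255,0,0)); poly(box(-104,0,-45,45,2.5),2,(0,255,255)); poly(box(-141,-129,-33,33,0),2,(255,0,255))
  cv2.imwrite("pics/ov.png",im)
E
python3 fit.py >/dev/null
```

```text
(no output)
```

View pics/ov.png

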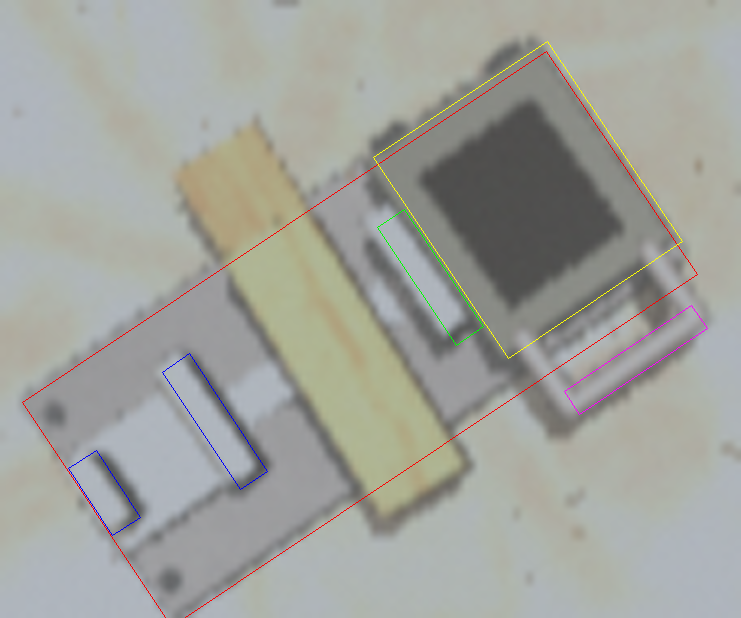

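The overlay is close, but off by 2–4 mm and about 1° near the anvil and bed edge, so I'll refine it with edge matching.

```bash
cat > ref.py <<'E'
from fit import *
box=lambda a,b,c_,d,z:np.array([(a,c_,z),(b,c_,z),(b,d,z),(a,d,z)],float)
def samp(q,segs):
    return np.vstack([q[i]+(q[(i+1)%4]-q[i])*np.linspace(.05,.95,25)[:,None] for i in segs])
F={"top":[(samp(box(-60,60,-140,140,16),[2])),0,samp(box(-60,60,-140,140,16),[1,3])[[*range(16,24),*range(26,34)]],0,
 samp(box(-30,30,0,14,65),[0,1,2,3]),1,samp(box(-17,17,54,68,75),[0,1,2,3]),1,samp(box(-104,0,-45,45,2.5),[0,1,3]),2,samp(box(-141,-129,-33,33,3),[3]),2, samp(box(-30,30,-49,-35,66),[1,2]),0],
"side":[samp(box(-60,60,-140,140,16),[2]),0,samp(box(-60,60,-140,140,0),[2]),0,samp(box(-30,30,0,14,65),[2]),1,samp(box(-17,17,54,68,75),[1,2,3]),1]}
D={}
for n,c in C.items():
    g=cv2.resize(c["frame"],None,fx=4,fy=4,interpolation=cv2.INTER_CUBIC); e=np.max([cv2.Canny(ch,40,100,L2gradient=True) for ch in cv2.split(cv2.GaussianBlur(g,(0,0),3))],0)
    D[n]=cv2.distanceTransform(255-e,cv2.DIST_L2,5)/4
def r(p,views=("top","side")):
    mm=M([*p]); out=[]
    for n in views:
        for q,k in zip(F[n][::2],F[n][1::2]):
            u=(proj(C[n],np.array([mm(a,k) for a in q]))+.5)*4-.5
            out.append(cv2.remap(D[n],np.float32(u[:,:1]),np.float32(u[:,1:]),cv2.INTER_LINEAR,borderValue=30).ravel())
    return np.concatenate(out)
for views in(("top",),("top","side")):
  best=None
  for dx in(-4,0,4):
   for dy in(-4,0,4):
    for a in(31,33,35):
     f=lambda p:r([*p,51,53],views)
     o=least_squares(f,[526+dx,325+dy,a,61],loss="soft_l1",f_scale=.5,diff_step=1e-3)
     if best is None or o.cost<best.cost: best=o
  print(views,best.x.round(1),best.cost.round(2),np.mean(f(best.x)).round(2))
p=[*best.x,51,53]; m=M(p)
print("posttop",m((0,61,75),1).round(),"bar",m((-135,0,0),2).round(),"hinge",m((0,0,0),2).round(),"travel",62-p[3])
c=C["top"]; im=cv2.resize(c["frame"][150:245,178:292],None,fx=6.5,fy=6.5,interpolation=cv2.INTER_CUBIC)
for q,k in zip(F["top"][::2],F["top"][1::2]):
    for u in (proj(c,np.array([m(a,k) for a in q]))-[178,150]+.5)*6.5-.5: cv2.circle(im,[int(v) for v in u.round()],1,(0,0,255),-1)
cv2.imwrite("pics/ov2.png",im)
E
python3 ref.py
```

```text
[525.8 325.5  32.3  60.9  57.6  53.1]
[[-0.6, -0.5], [-1.3, 1.8], [-1.3, -0.6], [1.0, -0.4], [-1.8, 1.1], [0.9, 0.7], [0.9, 0.8], [0.7, 0.9], [-0.6, -0.1], [0.8, -0.5], [-0.2, -0.4], [0.1, -0.6], [1.4, -0.2], [-0.2, 1.6], [0.3, 0.7], [1.8, -2.7], [-0.6, -0.5], [-2.7, 0.4]]
posttop [461. 429.  75.] bar [511. 204.  53.] hinge [625. 276.  53.] travel 1.0762233723476982
('top',) [ 694.7 -144.  -396.3    3. ] 1150.1 6.32
('top', 'side') [415.2 -25.3 -37.   87.8] 894.5 3.73
posttop [505.  94.  75.] bar [291. -51.  53.] hinge [ 399. -132.   53.] travel -25.774921695316763
```

View pics/ov2.png

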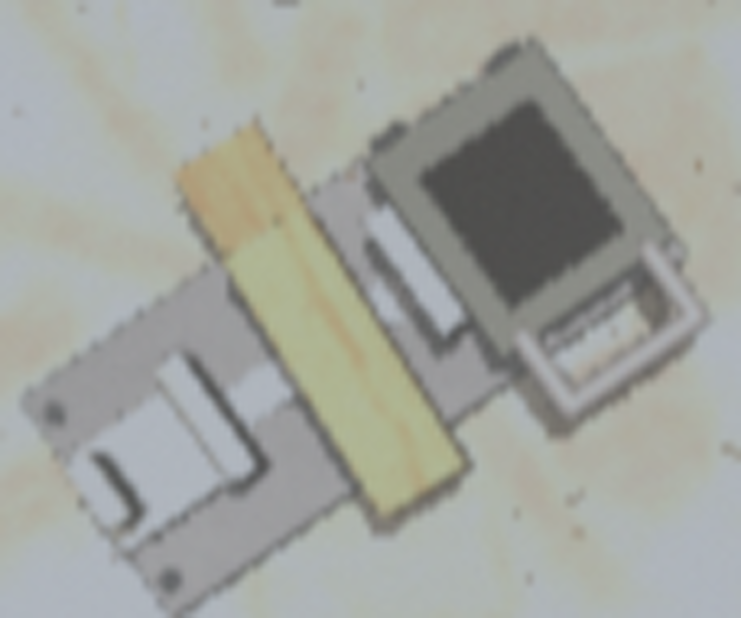

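The cleaner picture (6.5x, offset 178,150) gives better corners: bed (22,400), (360,160), (178,614), (505,385); cover (530,38), (372,155); bar outer edge (570,420)–(705,318). The yaw comes out near 35°, so I'll refit with these picks.

```bash
cat > ref2.py <<'E'
from fit import *
U=lambda u,v:np.array([178+(u+.5)/6.5-.5,150+(v+.5)/6.5-.5])
# pixels on lines: (px, pointA, pointB, k) -> perpendicular distance to projected line
c=C["top"]
L=[((22,400),(60,140,16),(60,-140,16),0),((215,268),(60,140,16),(60,-140,16),0),((360,160),(60,140,16),(60,-140,16),0),
((178,614),(-60,140,16),(-60,-140,16),0),((350,497),(-60,140,16),(-60,-140,16),0),((490,398),(-60,140,16),(-60,-140,16),0),
((22,402),(60,140,16),(-60,140,16),0),((125,557),(60,140,16),(-60,140,16),0),
((388,205),(30,-49,66),(30,-35,66),0),((388,205),(30,-49,66),(-30,-49,66),0),((464,320),(30,-49,66),(-30,-49,66),0),
((157,372),(30,14,65),(-30,14,65),1),((228,483),(30,14,65),(-30,14,65),1),((183,352),(30,0,65),(-30,0,65),1),((260,465),(30,0,65),(-30,0,65),1),((170,362),(30,0,65),(30,14,65),1),((250,475),(-30,0,65),(-30,14,65),1),
((93,455),(17,54,75),(-17,54,75),1),((135,520),(17,54,75),(-17,54,75),1),
((530,38),(0,-45,2),(0,45,2),2),((372,155),(0,-45,2),(0,45,2),2),((530,38),(0,-45,2),(-104,-45,2),2),((660,225),(0,-45,2),(-104,-45,2),2),((372,160),(0,45,2),(-104,45,2),2),((500,345),(0,45,2),(-104,45,2),2),
((572,420),(-141,-33,0),(-141,33,0),2),((707,318),(-141,-33,0),(-141,33,0),2)]
def r(p,hx=51):
    mm=M([*p[:4],p[4],53]); out=[]
    for px,a,b,k in L:
        A,B_=proj(c,np.array([mm(a,k),mm(b,k)])); d=(B_-A)/np.linalg.norm(B_-A); w=U(*px)-A; out.append(d[0]*w[1]-d[1]*w[0])
    return np.array(out)
s=least_squares(r,[526,325,35,61,51],loss="soft_l1",f_scale=.4)
print(s.x.round(1),r(s.x).round(1).tolist()); p=[*s.x,53]; m=M(p)
sd=[proj(C[v],m(q,k))[0]-px for v,px,q,k in P if v=="side"]; print("side",np.round(sd,1).tolist())
bs=[proj(C[v],m(q,2))[0]-px for v,px,q in B if v=="side"]; print("side bar",np.round(bs,1).tolist())
print("posttop",m((0,61,75),1).round(),"bar",m((-135,0,0),2).round(),"hinge",m((0,0,0),2).round(),"travel",62-p[3])
E
python3 ref2.py|tail -n +4
```

```text
[528.  329.8  33.7  60.5  53.5] [0.1, 0.6, -0.1, -0.7, -0.1, -0.2, -1.3, -0.7, -0.0, 0.6, 1.3, -0.3, 0.5, -0.3, -0.0, -0.4, 0.0, -0.1, 0.4, 0.6, -0.2, 0.6, 0.9, -1.0, -0.6, -0.7, 0.2]
side [[-1.3, 0.2], [0.8, -0.2], [-1.9, 2.0], [0.7, 1.0], [0.1, 1.3], [-0.0, 1.2], [-0.4, 0.1], [-0.2, -0.2]]
side bar [[-1.1, -0.4], [-3.7, 0.5]]
posttop [461. 431.  75.] bar [513. 206.  53.] hinge [625. 280.  53.] travel 1.5005128724890753
```

Call:
apply_moves(
  series=[0,0,8,-50,-5,24,0,0,0,16,-100,-10,48,0,0,0,24,-150,-15,72,0,0,0,31,-203,-21,95,0,0,0,31,-203,-21,95,0,0,0,31,-203,-21,95,0,0,0,31,-203,-21,95,0,0,0,31,-203,-21,95,0],
  grip_force=20,
)

```text
time_s: 2.3
tool_pos: [436.9, 464.2, 150.9]
tcp_rot: [180.0, -0.1, 124.3]
wrist_force: [-0.3, -0.4, 0.2]
width: -0.4
gripper_force: 0.0
```

```bash
cat >> h.py <<'E'
from scipy.spatial.transform import Rotation as Ro
A=34.; G0=np.array([528.,330,0])
def Rg(tilt=0): # tool: x=gauge y, y=gauge x, z down, tilted so z leans to gauge +x
    return Ro.from_euler("z",A,degrees=True)*Ro.from_matrix(np.array([[0,1,0],[1,0,0],[0,0,-1.]]).T)*Ro.from_euler("x",-tilt,degrees=True)
def g2w(q): return Ro.from_euler("z",A,degrees=True).apply(q)+G0
def w2g(q): return Ro.from_euler("z",-A,degrees=True).apply(np.array(q)-G0)
def now(): 
    s=read_state(); R=Ro.from_euler("xyz",s["tcp_rot"],degrees=True); return s,np.array(s["tool_pos"]),R
def go(q,tilt=0): # gauge-frame TCP target -> turn, shift
    s,p,R=now(); print("turn",(R.inv()*Rg(tilt)).as_rotvec(degrees=True).round(1),"shift",R.inv().apply(g2w(q)-p).round(1),"now g",w2g(p).round(1),"F",s["wrist_force"].round(1),"w",round(s["width"],1),"t",round(s["time_s"],2),"q",np.round(s["joint_pos"]))
E
python3 -c "
from h import *
go([0,160,55])"
```

```text
turn [ 0.  -0.1  0.3] shift [-2.3  0.4 95.9] now g [ -0.5 162.2 150.9] F [-0.3 -0.4  0.2] w -0.4 t 2.3 q [-55.  24.   6.  89.  -3.  67. -15.]
```

Call:
apply_moves(
  series=[0,0,0,0,0,40,0,0,0,0,0,0,75,0,0,0,0,0,0,96,0,0,0,0,0,0,96,0,0,0,0,-4,0,96,0,0,0,0,-8,0,96,0,0,0,0,-12,0,96,0,0,0,0,-12,0,96,0],
)

```text
time_s: 3.1
tool_pos: [445.9, 452.4, 55.5]
tcp_rot: [179.9, -0.0, 124.1]
wrist_force: [-0.4, 0.4, -0.6]
width: 0.0
gripper_force: 0.0
```

Call:
apply_moves(
  series=[0,0,0,-2,0,0,0,0,0,0,-4,0,0,0,0,0,0,-6,0,0,0,0,0,0,-8,0,0,0,0,0,0,-10,0,0,0,0,0,0,-12,0,0,0,0,0,0,-14,0,0,0,0,0,0,-16,0,0,0],
)

```text
time_s: 3.9
tool_pos: [453.6, 439.8, 54.3]
tcp_rot: [180.0, -0.0, 124.2]
wrist_force: [-1.8, 2.5, -0.3]
width: -0.0
gripper_force: 1.6
```

Run:
```python
from h import *
go([0,90,55])
c=read_camera("side"); cv2.imwrite("pics/s2.png",cv2.resize(c["frame"][170:290,200:340],None,fx=5,fy=5,interpolation=cv2.INTER_CUBIC))
```

```text
turn [ 0.  -0.   0.2] shift [-42.6   0.2  -0.7] now g [ -0.3 132.6  54.3] F [-1.8  2.5 -0.3] w -0.0 t 3.9 q [-53.  29.   6.  94.  -3.  57. -12.]
```

View pics/s2.png

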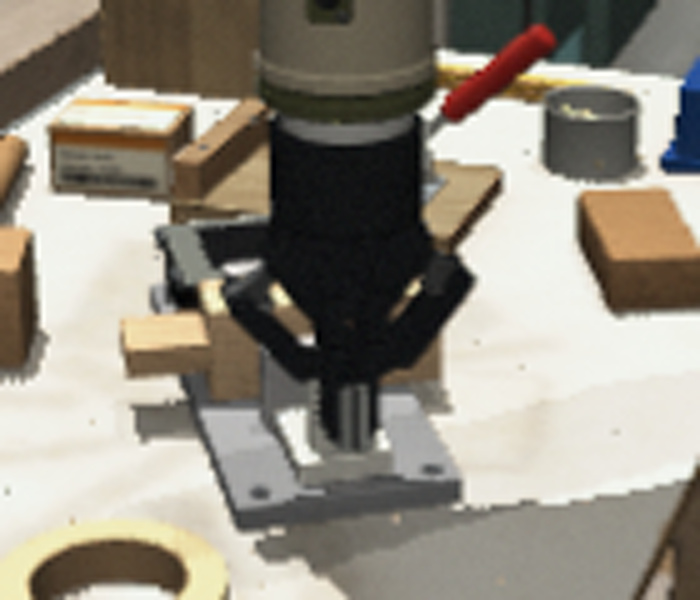

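The picture shows the closed fingertips at (350,430), centred behind the post. The 3 N reading matches the jaw's friction, so it is sliding. I'll keep pushing.

Call:
apply_moves(
  series=[0,0,0,-3,0,0,0,0,0,0,-6,0,0,0,0,0,0,-9,0,0,0,0,0,0,-12,0,0,0,0,0,0,-15,0,0,0,0,0,0,-18,0,0,0,0,0,0,-20,0,0,0,0,0,0,-22,0,0,0],
)

```text
time_s: 4.75
tool_pos: [466.1, 421.1, 54.3]
tcp_rot: [-180.0, -0.0, 124.1]
wrist_force: [-3.2, 1.2, 1.4]
width: -0.2
gripper_force: 1.6
```

Call:
apply_moves(
  series=[0,0,0,-2,0,0,0,0,0,0,-4,0,0,0,0,0,0,-6,0,0,0,0,0,0,-8,0,0,0,0,0,0,-10,0,0,0,0,0,0,-11,0,0,0,0,0,0,-12,0,0,0,0,0,0,-13,0,0,0],
)

```text
time_s: 5.55
tool_pos: [473.2, 410.7, 54.3]
tcp_rot: [-180.0, -0.0, 124.2]
wrist_force: [-5.5, 1.6, 1.3]
width: 0.2
gripper_force: 2.2
```

```bash
python3 -c "
from h import *
go([0,86,55])"
```

```text
turn [-0.  -0.   0.2] shift [-11.6   0.3  -0.7] now g [-0.3 97.6 54.3] F [-5.5  1.6  1.3] w 0.2 t 5.55 q [-50.  29.   6.  95.  -4.  57.  -8.]
```

Call:
apply_moves(
  series=[0,0,0,-1,0,0,0,0,0,0,-2,0,0,0,0,0,0,-3,0,0,0,0,0,0,-4,0,0,0,0,0,0,-5,0,0,0,0,0,0,-6,0,0,0,0,0,0,-7,0,0,0,0,0,0,-7,0,0,0],
)

```text
time_s: 6.35
tool_pos: [477.2, 404.7, 54.3]
tcp_rot: [-180.0, -0.0, 124.1]
wrist_force: [-5.1, 0.4, 0.6]
width: 0.0
gripper_force: 1.9
```

Run:
```python
from h import *
go([0,86,55])
c=read_camera("side"); t=read_camera("top"); f=lambda c,a,b,d,e:cv2.resize(c["frame"][a:b,d:e],None,fx=5,fy=5,interpolation=cv2.INTER_CUBIC)
cv2.imwrite("pics/t3.png",np.hstack([f(c,190,290,210,290),f(t,150,250,200,280)]))
```

```text
turn [-0.  -0.   0.1] shift [-4.4  0.3 -0.7] now g [-0.3 90.4 54.3] F [-5.1  0.4  0.6] w 0.0 t 6.35 q [-49.  29.   6.  95.  -4.  57.  -8.]
```

View pics/t3.png

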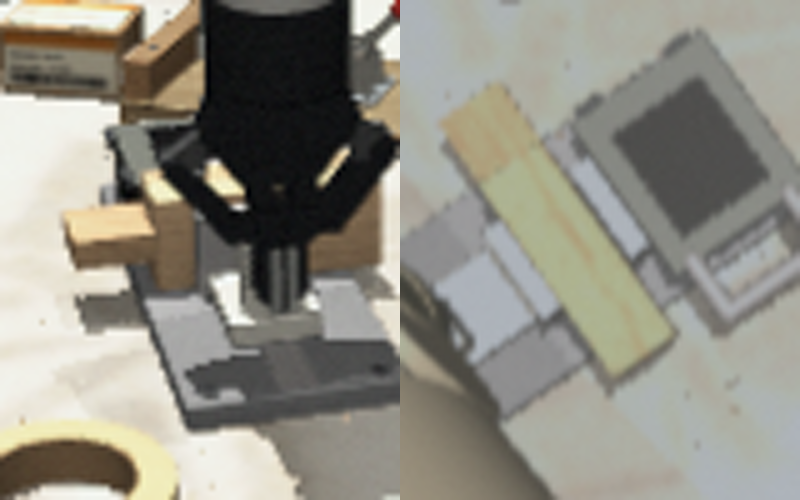

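In the top half, the jaw plate at (515,270) touches the tenon, and a thin gap to the anvil near (620,220) remains. I'll continue in half-millimetre to 1 mm steps.

Call:
apply_moves(
  series=[0,0,0,-0.5,0,0,0,0,0,0,-1,0,0,0,0,0,0,-1.5,0,0,0,0,0,0,-2,0,0,0,0,0,0,-2.5,0,0,0,0,0,0,-3,0,0,0,0,0,0,-3.5,0,0,0,0,0,0,-4,0,0,0],
)

```text
time_s: 7.25
tool_pos: [479.0, 402.1, 54.3]
tcp_rot: [-180.0, -0.1, 124.2]
wrist_force: [-6.0, 4.4, 1.0]
width: 0.1
gripper_force: 3.5
```

Call:
apply_moves(
  series=[0,0,0,-0.5,0,0,0,0,0,0,-0.5,0,0,0,0,0,0,-1,0,0,0,0,0,0,-1,0,0,0,0,0,0,-1.5,0,0,0,0,0,0,-1.5,0,0,0,0,0,0,-2,0,0,0,0,0,0,-2,0,0,0],
)

```text
time_s: 8.05
tool_pos: [479.0, 402.1, 54.3]
tcp_rot: [180.0, -0.2, 124.3]
wrist_force: [-9.1, 8.0, 0.2]
width: -0.1
gripper_force: 5.5
```

Call:
apply_moves(
  series=[0,0,0,-0.5,0,0,0,0,0,0,-1,0,0,0,0,0,0,-1.5,0,0,0,0,0,0,-2,0,0,0,0,0,0,-2,0,0,0,0,0,0,-2,0,0,0,0,0,0,-2,0,0,0,0,0,0,-2,0,0,0],
)

```text
time_s: 8.85
tool_pos: [479.0, 402.0, 54.3]
tcp_rot: [180.0, -0.3, 124.4]
wrist_force: [-10.7, 12.0, 0.6]
width: -0.1
gripper_force: 8.0
```

Run:
```python
from h import *
go([0,120,55])
t=read_camera("top"); f=lambda c,a,b,d,e:cv2.resize(c["frame"][a:b,d:e],None,fx=7,fy=7,interpolation=cv2.INTER_CUBIC)
cv2.imwrite("pics/t4.png",f(t,155,235,200,290))
m=masks_of("tenon",t)
if m:
    pts=np.argwhere(m[0]["pixels"])[:,::-1].astype(float); X=np.array([w2g(atz(t,p,71)) for p in pts])[:,:2]; print(m[0]["p"],len(pts)); print(cv2.minAreaRect(np.float32(X)))
```

```text
turn [ 0.  -0.3  0.4] shift [32.9  0.5 -0.5] now g [-0.3 87.1 54.3] F [-10.7  12.    0.6] w -0.1 t 8.85 q [-49.  29.   6.  95.  -4.  57.  -7.]
0.71 310
((-2.2691001892089844, 35.6595344543457), (52.62527847290039, 50.66395950317383), 83.10166931152344)
```

View pics/t4.png

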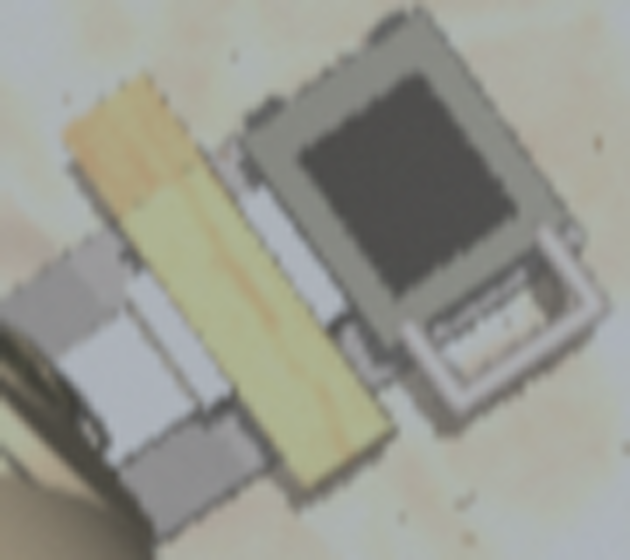

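The tenon's edge (148,75)–(395,435) is parallel to the jaw plate and anvil, with no gap on either side. Force rose to 16 N with no further motion, so it is seated squarely. Next I'll back off and lift.

Call:
apply_moves(
  series=[0,0,0,4,0,0,0,0,0,0,10,0,0,0,0,0,0,20,0,0,0,0,0,0,32,0,0,0,0,0,0,32,0,-40,0,0,0,0,32,0,-85,0.4,0,0,0,32,0,-130,0.4,0,0,0,32,0,-160,0.4],
)

```text
time_s: 9.75
tool_pos: [464.2, 425.8, 218.1]
tcp_rot: [179.8, -0.0, 124.2]
wrist_force: [0.6, 0.8, -0.1]
width: 34.1
gripper_force: 0.0
```

```bash
python3 -c "
from h import *
go([-150,-98,220],55)"
```

```text
turn [-54.8  -0.1   0.1] shift [-212.7 -151.2   -2.6] now g [  0.7 115.1 218.1] F [ 0.6  0.8 -0.1] w 34.1 t 9.75 q [-52.  20.   7.  86.  -2.  74. -11.]
```

Call:
apply_moves(
  series=[-7,0,0,-30,-20,0,0.45,-14,0,0,-60,-40,0,0.45,-21,0,0,-90,-60,0,0.45,-28,0,0,-120,-80,0,0.45,-35,0,0,-150,-100,0,0.45,-42,0,0,-180,-125,0,0.45,-49,0,0,-213,-151,0,0.45,-55,0,0,-213,-151,0,0.45],
)

```text
time_s: 10.55
tool_pos: [502.8, 162.7, 251.7]
tcp_rot: [127.6, -0.7, 124.9]
wrist_force: [-0.6, 2.0, 1.3]
width: 38.2
gripper_force: 0.0
```

```bash
python3 -c "
from h import *
go([-139,-98,85],60)
t=read_camera('top')
s=read_camera('side')
for n,c in (('t',t),('s',s)):
  for m in masks_of('cover',c)[:2]: print(n,m['p'],m['uv'],m['pixels'].sum())
"
```

```text
turn [-7.6 -1.2 -0. ] shift [  25.  -147.    82.9] now g [-114.4 -124.6  251.7] F [-0.6  2.   1.3] w 38.2 t 10.55 q [-53. -29.  34. 138.  -3.  16.  22.]
t 0.79 [259.0, 183.0] 1510
s 0.7 [250.5, 216.4] 322
```

Joints 2 and 4 are at their limits with the tool tilted that far. I'll use a vertical grasp instead: one finger in the 27 mm gap, with the round bar turning in the pads as the cover opens. I'll recheck the bar position from the last top view, where the bar corners are near (462,405) and (597,302).

Run:
```python
from h import *
t=read_camera("top")
for u,v in((462,405),(597,302)): print(w2g(atz(t,(200+u/7-.43,155+v/7-.43),57)).round(1))
for m in masks_of("cover",t)[:1]:
    pts=np.argwhere(m["pixels"])[:,::-1].astype(float); X=np.array([w2g(atz(t,p,56)) for p in pts])[:,:2]
    print(cv2.minAreaRect(np.float32(X)), X.min(0),X.max(0))
im=t["frame"][155:235,200:290]; cv2.imwrite("pics/t5.png",cv2.resize(im,None,fx=6,fy=6))
go([-83,-98,160],0)
```

```text
[-85.8 -61.   57. ]
[ -83.7 -128.3   57. ]
((-281.5239562988281, -293.7983703613281), (70.22545623779297, 66.84892272949219), 53.958187103271484) [-318.49581407 -329.88033963] [-248.0052364  -255.43213764]
turn [52.2 -1.2  0.8] shift [ 20.4 -53.9  81.4] now g [-113.9 -120.2  252.2] F [-0.5 -0.5 -0.9] w 38.2 t 10.85 q [-53. -29.  34. 138.  -3.  16.  22.]
```

Call:
apply_moves(
  series=[7.5,0,0,3,-8,12,0.28,15,0,0,6,-16,24,0.28,22.5,0,0,9,-24,36,0.28,30,0,0,12,-32,48,0.28,37.5,0,0,15,-40,60,0.28,45,-1,0,18,-48,72,0.28,52,-1,1,20,-54,81,0.28,52,-1,1,20,-54,81,0.28],
)

```text
time_s: 11.65
tool_pos: [513.9, 203.5, 156.1]
tcp_rot: [-179.6, -0.1, 124.0]
wrist_force: [0.5, 0.4, 0.1]
width: 24.1
gripper_force: 0.0
```

```bash
python3 -c "
from h import *
go([-84.7,-97,80],0)"
```

```text
turn [-0.4 -0.1  0. ] shift [-0.2 -1.8 76.1] now g [-82.5 -97.  156.1] F [0.5 0.4 0.1] w 24.1 t 11.65 q [-52.  15.  30. 102.  -8.  65.  15.]
```

Call:
apply_moves(
  series=[0,0,0,0,-2,25,0.28,0,0,0,0,-2,50,0.28,0,0,0,0,-2,70,0.28,0,0,0,0,-2,76,0.28,0,0,0,0,-2,76,0.28,0,0,0,0,-2,76,0.28,0,0,0,0,-2,76,0.28,0,0,0,0,-2,76,0.28],
)

```text
time_s: 12.45
tool_pos: [513.7, 200.4, 85.1]
tcp_rot: [179.6, -0.3, 123.8]
wrist_force: [0.9, 0.5, -0.5]
width: 23.7
gripper_force: 0.0
```

Run:
```python
from h import *
go([-84.7,-97,48],0)
s=read_camera("side"); t=read_camera("top"); f=lambda c,a,b,d,e:cv2.resize(c["frame"][a:b,d:e],None,fx=5,fy=5,interpolation=cv2.INTER_CUBIC)
cv2.imwrite("pics/s6.png",np.hstack([f(s,170,260,210,290),f(t,145,235,220,295)]))
```

```text
turn [ 0.4 -0.3 -0.2] shift [ 2.3 -0.6 37.1] now g [-84.4 -99.4  85.1] F [ 0.9  0.5 -0.5] w 23.7 t 12.45 q [-51.  20.  29. 107. -12.  56.  17.]
```

View pics/s6.png

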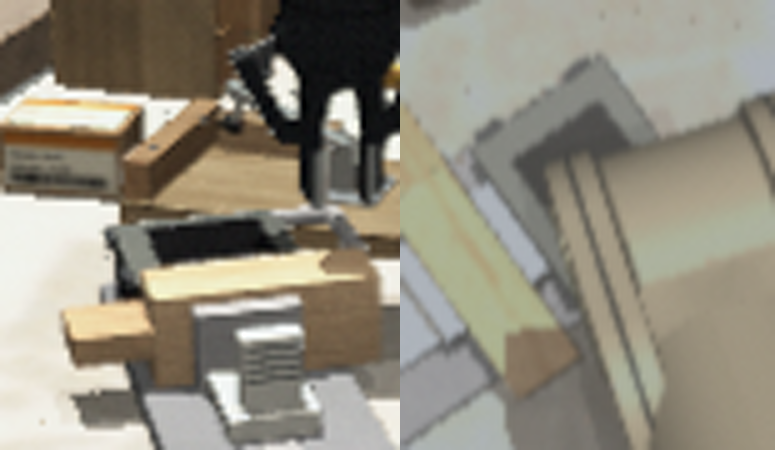

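In the side half, the open fingers at (315,195) and (375,195) straddle the bar, which runs from about (335,215) to (360,250). The jaw and tenon stay put. I'll descend slowly.

Call:
apply_moves(
  series=[0,0,0,2,-0.5,5,0.28,0,0,0,2,-0.5,10,0.28,0,0,0,2,-0.5,15,0.28,0,0,0,2,-0.5,20,0.28,0,0,0,2,-0.5,25,0.28,0,0,0,2,-0.5,29,0.28,0,0,0,2,-0.5,33,0.28,0,0,0,2,-0.5,33,0.28],
)

```text
time_s: 13.35
tool_pos: [511.4, 201.5, 50.5]
tcp_rot: [179.8, -0.3, 123.8]
wrist_force: [0.5, 0.1, -0.7]
width: 23.9
gripper_force: 0.0
```

```bash
python3 -c "
from h import *
go([-84.7,-97,48],0)"
```

```text
turn [ 0.2 -0.3 -0.2] shift [0.2 0.9 2.5] now g [-85.6 -97.3  50.5] F [ 0.5  0.1 -0.7] w 23.9 t 13.35 q [-50.  22.  28. 108. -14.  52.  19.]
```

No contact. Closing on the bar.

Call:
apply_moves(
  series=[0,0,0,0,0,2,0.2,0,0,0,0,0,2,0.1,0,0,0,0,0,2,0.05,0,0,0,0,0,2,0.05,0,0,0,0,0,2,0.05,0,0,0,0,0,2,0.05,0,0,0,0,0,2,0.05,0,0,0,0,0,2,0.05],
  grip_force=35,
)

```text
time_s: 14.15
tool_pos: [511.5, 201.6, 49.1]
tcp_rot: [179.7, -0.3, 123.8]
wrist_force: [-2.9, -3.0, 0.1]
width: 10.8
gripper_force: 34.1
```

```bash
cat > arc.py <<'E'
from h import *
import sys
# bar arc: shift in current tool frame from current bar angle to list of angles
s,p,R=now(); g=w2g(p); h=np.array([float(sys.argv[1]),float(sys.argv[2])])
d=g[[0,2]]-h; th=np.degrees(np.arctan2(d[1],-d[0])); print("g",g.round(1),"ang",th.round(1),"r",np.hypot(*d).round(1),"F",s["wrist_force"].round(1),"T",s["ft_torque"].round(2),"w",s["width"],s["gripper_force"],s["time_s"],np.round(s["joint_pos"]))
for a in map(float,sys.argv[3:]):
    t=np.radians(a); q=g.copy(); q[0]=h[0]-135*np.cos(t); q[2]=h[1]+135*np.sin(t); print(a,R.inv().apply(g2w(q)-p).round(1))
E
python3 arc.py 50 48 0 5 10 15 20 25
```

```text
g [-85.5 -97.2  49.1] ang 0.5 r 135.5 F [-2.9 -3.   0.1] T [-0.42  0.52 -0.05] w 10.815650568383628 34.13675129413605 14.15 [-50.  23.  28. 108. -14.  52.  19.]
0.0 [-0.   0.5  1.1]
5.0 [  0.1   1.  -10.7]
10.0 [  0.1   2.6 -22.4]
15.0 [  0.2   5.2 -33.9]
20.0 [  0.2   8.8 -45.1]
25.0 [  0.3  13.4 -55.9]
```

Call:
apply_moves(
  series=[0,0,0,0,0.2,-7,0.05,0,0,0,0,0.7,-14,0.05,0,0,0,0,1.7,-21,0.05,0,0,0,0,2.9,-28,0.05,0,0,0,0,4.6,-35,0.05,0,0,0,0,5.9,-39.5,0.05,0,0,0,0,7.4,-44,0.05,0,0,0,0,8.1,-46,0.05],
)

```text
time_s: 14.95
tool_pos: [517.8, 205.7, 95.6]
tcp_rot: [179.8, -0.3, 123.8]
wrist_force: [-5.7, -2.0, -3.0]
width: 10.8
gripper_force: 34.0
```

```bash
python3 arc.py 49.5 49 25 30 35 40 45
```

```text
g [-77.9 -97.3  95.6] ang 20.1 r 135.7 F [-5.7 -2.  -3. ] T [-0.63  1.32  0.03] w 10.75942971706157 34.033371806144714 14.95 [-51.  20.  29. 105. -12.  58.  17.]
25.0 [  0.1   5.1 -10.5]
30.0 [  0.1  10.6 -20.9]
35.0 [  0.2  17.  -30.8]
40.0 [  0.3  24.2 -40.1]
45.0 [  0.4  32.2 -48.8]
```

Call:
apply_moves(
  series=[0,0,0,0,3,-6.5,0.05,0,0,0,0,6,-12.5,0.05,0,0,0,0,9.5,-19,0.05,0,0,0,0,13.5,-25.5,0.05,0,0,0,0,17.5,-31.5,0.05,0,0,0,0,22,-37.5,0.05,0,0,0,0,27,-43.5,0.05,0,0,0,0,32,-49,0.05],
)

```text
time_s: 15.75
tool_pos: [541.7, 221.5, 144.8]
tcp_rot: [-179.8, -0.4, 123.8]
wrist_force: [-24.1, -10.9, 17.0]
width: 10.7
gripper_force: 34.9
```

```bash
python3 arc.py 49.5 49 48 51 54 57 60 62
```

```text
g [-49.3 -97.6 144.8] ang 44.1 r 137.6 F [-24.1 -10.9  17. ] T [-2.48  5.41  0.02] w 10.695207805062266 34.949316680431366 15.75 [-51.  20.  30.  98. -11.  65.  16.]
48.0 [ 0.1  8.5 -4.6]
51.0 [ 0.1 13.8 -9.2]
54.0 [  0.2  19.4 -13.5]
57.0 [  0.2  25.2 -17.5]
60.0 [  0.3  31.2 -21.2]
62.0 [  0.3  35.4 -23.5]
```

Radial force is about 30 N outward, so my path is slightly inside the true arc or a fingertip is near the plate. I'll relieve it outward and tilt the tool along the stalks.

Call:
apply_moves(
  series=[-1,0,0,0,-1,-1,0.05,-2,0,0,0,-1.5,-1.5,0.05,-3,0,0,0,-2,-2,0.05,-4,0,0,0,-2,-2,0.05,-5,0,0,0,-2,-2,0.05,-6,0,0,0,-2,-2,0.05,-6,0,0,0,-2,-2,0.05,-6,0,0,0,-2,-2,0.05],
)

```text
time_s: 16.55
tool_pos: [542.1, 221.9, 146.6]
tcp_rot: [173.8, -0.3, 123.8]
wrist_force: [-9.3, -3.7, 2.7]
width: 10.5
gripper_force: 34.8
```

```bash
python3 - <<'E'
from h import *
s=read_camera("side"); t=read_camera("top")
f=lambda c,a,b,d,e:cv2.resize(c["frame"][a:b,d:e],None,fx=5,fy=5,interpolation=cv2.INTER_CUBIC)
cv2.imwrite("pics/s7.png",np.hstack([f(s,150,260,205,305),f(t,140,250,215,270)]))
E
python3 arc.py 49.5 49 45
```

```text
g [-48.7 -97.5 146.6] ang 44.8 r 138.5 F [-9.5 -2.9  2.1] T [-0.96  2.26  0.  ] w 10.34878800601177 34.80483949184418 16.65 [-52.  15.  30. 104. -11.  57.  16.]
45.0 [-0.   2.5  2.4]
```

View pics/s7.png

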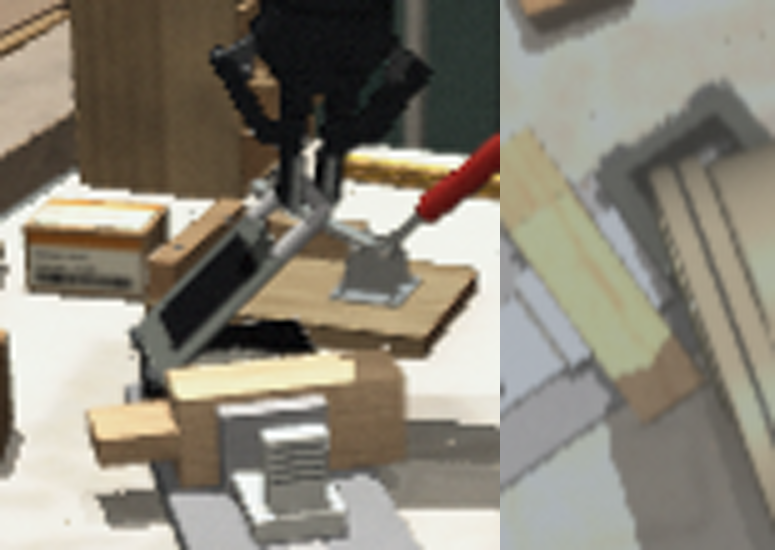

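The side view shows the bar held between the fingers near (300,200), with the cover open at roughly 45°. The tenon and jaw are undisturbed. Continuing towards 60°.

Call:
apply_moves(
  series=[-2,0,0,0,3.5,-2.7,0.05,-4,0,0,0,7,-5.4,0.05,-6,0,0,0,11,-8,0.05,-8,0,0,0,15,-10.6,0.05,-10,0,0,0,19,-13,0.05,-12,0,0,0,23.5,-15.5,0.05,-12,0,0,0,27.5,-17.5,0.05,-12,0,0,0,30.5,-19,0.05],
)

```text
time_s: 17.45
tool_pos: [566.3, 237.9, 169.5]
tcp_rot: [161.7, -0.3, 123.8]
wrist_force: [-9.2, -3.8, 4.7]
width: 10.7
gripper_force: 35.4
```

```bash
python3 arc.py 49.5 49 60
cat > ang.py <<'E'
from h import *
# cover angle from side picture: fit plate quad mask against model
s=read_camera("side")
ms=masks_of("cover",s); print([(round(m["p"],2),np.round(m["uv"]),m["pixels"].sum()) for m in ms])
M=ms[0]["pixels"]
def model(th,dx=0,dy=0):
    t=np.radians(th); im=np.zeros(M.shape,np.uint8)
    def pt(r,y,n): return g2w([50-r*np.cos(t)+n*np.sin(t)+dx,-95+y+dy,53+r*np.sin(t)+n*np.cos(t)])
    for n in(0,5): cv2.fillPoly(im,[np.int32(np.round(proj(s,np.array([pt(0,-45,n),pt(104,-45,n),pt(104,45,n),pt(0,45,n)]))))],1)
    for a,b in(((104,-33),(135,-33)),((104,33),(135,33)),((135,-33),(135,33))):
        u=np.int32(proj(s,np.array([pt(*a,0),pt(*b,0)])).round()); cv2.line(im,[int(v) for v in u[0]],[int(v) for v in u[1]],1,3)
    return im>0
r=max(((model(t,x,y)&M).sum()/(model(t,x,y)|M).sum(),t,x,y) for t in range(35,80) for x in(-4,0,4) for y in(-4,0,4)); print(r)
print([(t,round((model(t)&M).sum()/(model(t)|M).sum(),3)) for t in range(50,72,2)])
im=s["frame"].copy(); e=model(r[1],*r[2:]).astype(np.uint8); cs,_=cv2.findContours(e,0,1); cv2.drawContours(im,cs,-1,(0,0,255),1)
cv2.imwrite("pics/a.png",cv2.resize(im[150:260,205:305],None,fx=5,fy=5,interpolation=cv2.INTER_CUBIC))
E
python3 ang.py
```

```text
g [-19.8 -97.8 169.5] ang 60.1 r 139.0 F [-9.2 -3.8  4.7] T [-0.82  2.06  0.16] w 10.690747253867293 35.39444088935852 17.45 [-52.  10.  30. 108. -11.  46.  17.]
60.0 [-0.   0.6  4. ]
[(0.61, array([244., 202.]), np.int64(474))]
(np.float64(0.778702163061564), 61, -4, 0)
[(50, np.float64(0.585)), (52, np.float64(0.613)), (54, np.float64(0.67)), (56, np.float64(0.706)), (58, np.float64(0.737)), (60, np.float64(0.698)), (62, np.float64(0.587)), (64, np.float64(0.506)), (66, np.float64(0.448)), (68, np.float64(0.398)), (70, np.float64(0.357))]
```

View pics/a.png

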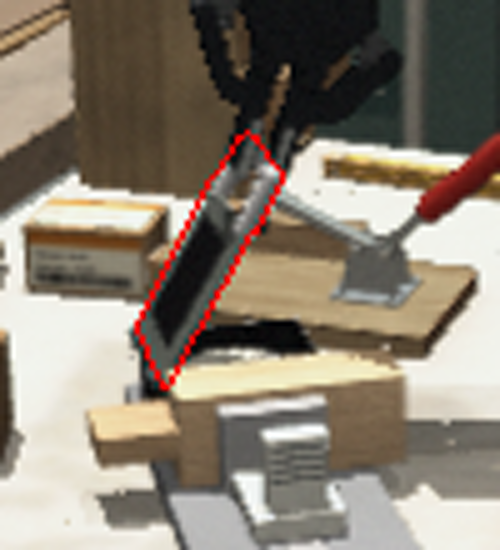

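Call:
apply_moves(
  series=[0,0,0,0,0,0,0.05,0,0,0,0,0,0,0.05,0,0,0,0,0,0,0.05,0,0,0,0,0,0,0.05,0,0,0,0,0,0,0.05,0,0,0,0,0,0,0.05,0,0,0,0,0,0,0.05,0,0,0,0,0,0,0.05],
)

```text
time_s: 18.35
tool_pos: [566.5, 238.0, 169.6]
tcp_rot: [161.7, -0.3, 123.8]
wrist_force: [-9.8, -4.1, 6.2]
width: 10.8
gripper_force: 35.6
```

The model outline at about 61° fits the cover in the picture. The bar is held at (270,180), the pose is steady, and the tenon is still clamped between the jaw and anvil.

```bash
python3 -c "
from rig import finish_job
print(finish_job())"
```

```text
the job is handed in; nothing more can be done
None
```

I slid the jaw until it pressed the tenon squarely against the anvil and left it there; the arm is still holding the cover by its bar at about 60°, and the job was handed in at about 18 s.

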